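Fit the wrench and tighten the footrest nut

ROBOT

A 6-joint arm with a two-finger parallel gripper is mounted at the origin on the work surface. World frame = base frame: x ahead of the robot, y to its left, z up, the work surface at z = 0. Lengths are in m, angles in rad, forces in N, time in s.
With the tool pointing down it reaches from about 0.375 to 0.9 m from the base axis. Payload 3.1 kg.
Tool frame: the origin (TCP) lies at the very end of the fingers, on their centre line; the grasp point (between the pads) lies 19 mm behind it (manip.pinch_z is the distance from the TCP to the grasp point, in m); z points along the fingers, y is the direction in which the jaws open and shut (so a half turn about z gives the same grasp; the last joint's range is limited). The gripper opens to 85 mm and grips with 20 to 120 N. Pads are 22 mm wide; open, the fingers measure 114 mm over their backs; the gripper's body (76 mm by 85 mm) begins 54 mm behind the grasp point. The pads swing forward as they close: fully open they stand 13 mm farther back than shut.
Start: joints at [1.052, 0.527, 1.433, -0, 1.181, -0.178], TCP at [0.208, 0.589, 0.231] pointing down, gripper open.
Joint ranges: [-3.08, 3.08], [-0.75, 2.2], [0.22, 2.44], [-1.43, 4.57], [0, 2.65], [-2.85, 2.85]. Speed limits (rad/s): [2.79, 2.79, 3.14, 3.14, 3.14, 3.14].

INTERFACE

Orientations are given as a unit quaternion [x, y, z, w].
In Python, from station import manip gives the robot as it stands.
- The arm moves only by the tool drive_tool, never from a script. Its argument "increments" is a list of rows, each a list of 7 numbers: the closure in counts, from 0 (fully open) to 255 (shut), then the shift along the tool's x, y, z in cm, then the turn, a rotation vector about the tool's x, y, z in rad. A call has 1 to 20 rows; each row is the pose to reach, as a shift and turn from the pose commanded when the call began, along the tool's axes at that moment; what a row does not reach only later rows make up. A row lasts 1/10 s, in which the tool goes at most 50 mm and 8.59 degrees, less where a joint would pass 70% of its speed; a pose out of reach is approached as far as the arm can. A call with a gripper value outside its range is refused whole. The fingers move at their own pace and stop on an object; "force" is the grip in N (left out, the last holds). Time passes only in rows, so rows that repeat a pose let the fingers close. It gives the time, the measured TCP pose, the force and the opening at its end, in the units of the state.
- manip.sense(): the state, without advancing time (a new reading comes with each control period).
- manip.snapshot(name): name is "scene" or "side" or "wrist"; returns the picture (420x560x3 uint8, red, green, blue); there is no depth.
- manip.camera_model(name): a dict with "mtx" (3x3 intrinsics, pixels), "cam_to_world" (4x4, takes a point from camera to world coordinates). Camera axes: x right, y down, z forward; pixel columns grow to the right and rows downward; lengths in m; the calibration is good to about 2 mm. A picture is of the moment at which its call begins: read the wrist's pose just before it. camera_model takes no time and is no camera call; for the wrist camera it gives the pose at the moment of the call.
- manip.sign_off(): hands the job in, once; it reports no verdict.
The state is a dict: "t": time; "q": joint angles; "qd": joint speeds; "tau": joint torques, N m; "tcp_pos": TCP position; "tool_rot": TCP orientation; "force": force on the tool from outside, world axes, zero at the start; "ft_torque": the same for the moment, N m; "finger_gap": opening from 0.0 (shut) to 1.0 (fully open).
Only numpy, scipy, OpenCV 4.12 (cv2) and the standard library are available. Lean on these libraries where they do the work, as an engineer would, in place of code of your own. Each camera call takes 0.05 s, during which the arm holds its last target. There are 200 camera calls.

TASK

The nut that clamps the shine stand's cast footrest has worked loose, and an adjustable wrench hangs on it with its jaws too wide. Turn the wrench's steel knurled worm wheel clockwise (seen from above) until the jaws just fit the nut, then press the wrench's red handle down through about 35 degrees so that the nut turns with it, and let go. Leave the brass thumbscrew of the lamp clamp as it is.

Things in the scene. Friction and masses are not known exactly. Their poses are not given: they have to be found in the camera images.
- worm_wheel (a point): Centre of the grey steel knurled worm wheel: upright cylinder, 32 mm diameter, 28 mm tall, white line on top, on the wrench's head (5 mm gap under it, head 24 by 16 mm). All of the footrest iron is at least 39 mm lower than this point. It turns on its own upright axis only, stiffly (0.25 N m), and stays where left. Clockwise seen from above closes the jaws.
- worm (a joint): Turn of the worm wheel in rad, growing clockwise seen from above. 0 is wide open (jaw 4.8 mm clear of the nut), each rad closes the jaw 4 mm, at about 1.20 the jaw meets the nut, and the wheel stops dead at 1.28. It starts between 0 and 0.3.
- handle_pad (a point): Middle of the top face of the wrench's red grip sleeve (60 mm long, 18 wide, 26 tall). Axes: y along the handle away from the nut, x along the nut's level axis away from the footrest, z up while the handle is level (its start). The nut's axis lies 150 mm back along y and 13 mm down along z. The handle swings only down about it, to a stop at 0.70 rad, needs about 5 N here and stays where left.
- clamp_nut (a joint): Turn of the brass 30 mm hexagon nut (red line across its bolt end, centre 135 mm above the table) in rad: 0 at the start, growing as it tightens, that is as the handle goes down. Only jaws that fit turn it; with wide jaws the wrench swings over it.
- thumbscrew (a joint): Turn in rad of the knurled brass thumbscrew (30 mm in diameter, 20 mm tall, top 95 mm above the table) on the green lamp clamp: a bystander, 0 at the start, to be left alone.

How it is judged:
By the outcome, as a careful person would: the job done as asked, in the order asked, and still so for the second after the job is handed in, with the robot touching nothing.
It also fails if it takes over 48 s, if anything falls off the work surface, if the arm or the gripper's body presses on something with over 40 N, if the wrist force passes 120 N, or if a joint passes its speed limit or range.

## Working session

There is one attempt and no reset: what is moved stays moved. The work goes in short steps, Python scripts to look and compute and a tool call to move; the robot and the scene stay as the last step left them, time stands still between calls to the robot, and variables do not carry over. Pictures are saved under pics/ and viewed, about 8 in all and at most 12, crops included, and the job is handed in when it is done.

Besides the shell and the picture viewer there is one more tool, called after "Emit:" by a JSON object that holds its "op" and its "data". drive_tool: Moves the arm, as the interface text tells. Its arguments: {"type":"object","properties":{"increments":{"type":"array","items":{"type":"array","items":{"type":"number"}}},"force":{"type":"number"}},"required":["increments"]}

```bash
ls; mkdir -p pics; python3 - <<'E'
from station import manip
import cv2, numpy as np
s=manip.sense(); print(s)
ims=[manip.snapshot(n) for n in("scene","side","wrist")]
for n,i in zip(("scene","side","wrist"),ims):
    cv2.imwrite(f"pics/{n}0.png",i[:,:,::-1]); m=manip.camera_model(n); print(n,np.round(m["mtx"],1).tolist(),np.round(m["cam_to_world"],3).tolist())
E
```

```text
pics
{'t': 0.0, 'q': array([ 1.05250785e+00,  5.28476980e-01,  1.43388188e+00, -5.30879893e-07,
        1.18139307e+00, -1.78471340e-01]), 'qd': array([ 0.0004712 ,  0.00017555,  0.00014518,  0.00122217,  0.0002532 ,
       -0.00039607]), 'tau': array([-1.01465612e-03, -4.42338681e+01, -1.78029710e+01, -2.52057362e-04,
        8.23585113e-03,  2.84453208e-06]), 'tcp_pos': array([0.20792299, 0.58865448, 0.23033347]), 'tool_rot': array([ 1.69092036e-01,  9.85599674e-01, -1.01486648e-03, -3.68331879e-04]), 'force': array([-0.2709344 ,  0.36141979,  0.11657932]), 'ft_torque': array([ 0.01120717,  0.03028408, -0.00060065]), 'finger_gap': 1.0003531842959017}
scene [[528.9, 0.0, 278.7], [0.0, 528.9, 213.1], [0.0, 0.0, 1.0]] [[-0.347, 0.669, -0.657, 1.125], [0.938, 0.242, -0.25, 0.069], [-0.008, -0.703, -0.711, 0.804], [0.0, 0.0, 0.0, 1.0]]
side [[405.8, 0.0, 285.4], [0.0, 405.8, 212.9], [0.0, 0.0, 1.0]] [[-0.972, -0.14, 0.189, 0.393], [-0.235, 0.565, -0.791, 0.516], [0.004, -0.813, -0.582, 0.646], [0.0, 0.0, 0.0, 1.0]]
wrist [[337.5, 0.0, 280.4], [0.0, 337.5, 212.7], [0.0, 0.0, 1.0]] [[0.334, 0.905, 0.262, 0.141], [0.943, -0.321, -0.094, 0.612], [-0.001, 0.279, -0.96, 0.373], [0.0, 0.0, 0.0, 1.0]]
```

View pics/scene0.png

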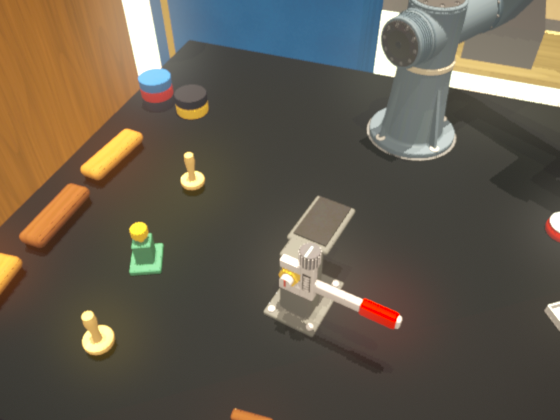

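View pics/side0.png

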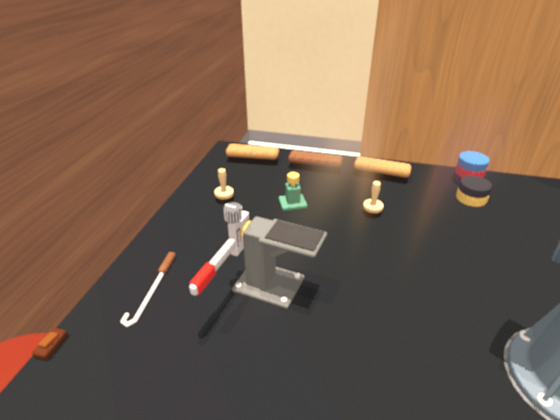

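The scene view shows the wheel at about (310,257) and the red grip from (365,308) to (397,322). In the side view the wheel is at about (233,213) and the grip runs from (212,267) to (194,288). I'll zoom in on both.

```bash
python3 - <<'E'
import cv2, numpy as np
a=cv2.imread("pics/scene0.png")[230:340,265:410]; b=cv2.imread("pics/side0.png")[195:300,180:290]
a=cv2.resize(a,None,fx=5,fy=5,interpolation=cv2.INTER_CUBIC)
b=cv2.resize(b,None,fx=5,fy=5,interpolation=cv2.INTER_CUBIC)
cv2.imwrite("pics/a.png",a); cv2.imwrite("pics/b.png",b)
E
```

```text
(no output)
```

View pics/a.png

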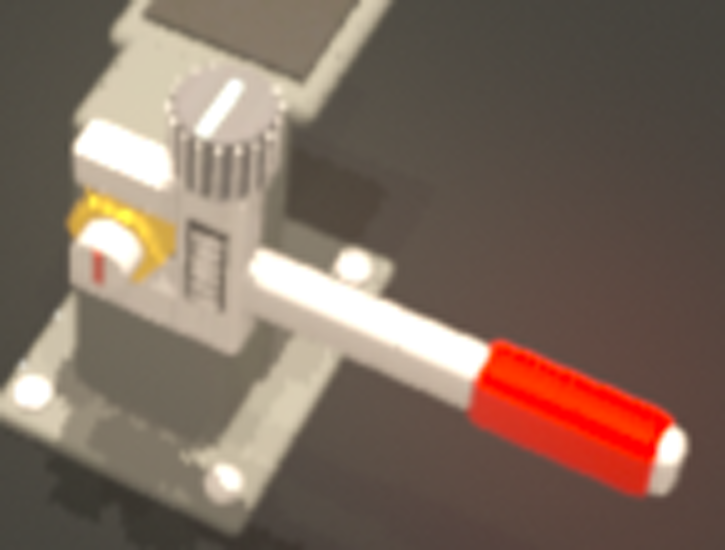

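View pics/b.png

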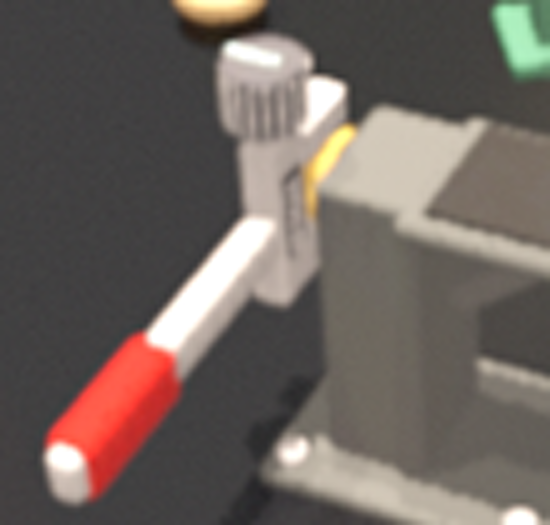

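Zoomed in, the wheel's top centre is at scene (310.2,250.6) and side (232.6,205). The red sleeve is clear in both views, so I'll triangulate the two.

```bash
cat > h.py <<'E'
from station import manip
import cv2, numpy as np
def P(n):
    m=manip.camera_model(n); return m["mtx"]@np.linalg.inv(m["cam_to_world"])[:3]
def tri(p,q,A="scene",B="side"):
    X=cv2.triangulatePoints(P(A),P(B),np.float64(p),np.float64(q))[:,0]; return X[:3]/X[3]
def proj(n,X):
    x=P(n)@np.append(X,1); return x[:2]/x[2]
def red(im,roi):  # bgr, roi x0,y0,x1,y1 ; moments centroid + area
    h=cv2.cvtColor(im,cv2.COLOR_BGR2HSV); m=cv2.inRange(h,(0,170,90),(6,255,255))|cv2.inRange(h,(174,170,90),(180,255,255))
    k=np.zeros_like(m); x0,y0,x1,y1=roi; k[y0:y1,x0:x1]=m[y0:y1,x0:x1]
    return k
E
python3 - <<'E'
from h import *
a=cv2.imread("pics/scene0.png");b=cv2.imread("pics/side0.png")
c=[]
for im,roi in((a,(345,290,410,340)),(b,(180,250,225,300))):
    k=red(im,roi);M=cv2.moments(k,True);c.append((M['m10']/M['m00'],M['m01']/M['m00']));print(M['m00'],c[-1],cv2.minAreaRect(cv2.findNonZero(k)))
w=tri((310.2,250.6),(232.6,205.));h=tri(*c);print("wheeltop",w,"sleeve",h)
for n,X in(("wheel",w),("sl",h)):print(n,proj("scene",X),proj("side",X))
print("nut",tri(((110)/5+264.6,245/5+229.6),(330/5+179.6,170/5+194.6)))
d=(h-w)[:2];print("wheel->sleeve",d,np.linalg.norm(d),np.arctan2(d[1],d[0]))
# handle near-nut end & cap end
e1=tri((264.6+395/5,229.6+325/5),(179.6+215/5,194.6+285/5));print("mid shaft?",e1)
cap=tri((264.6+670/5,229.6+460/5),(179.6+68/5,194.6+475/5));print("cap",cap)
j=tri((264.6+480/5,229.6+378/5),(179.6+160/5,194.6+355/5));print("sleeve start",j)
# footrest
print("pedestal front-top corner",tri((264.6+80/5,229.6+118/5),(179.6+320/5,194.6+180/5)))
E
```

```text
677.0 (378.4209748892171, 313.0664697193501) ((378.2695007324219, 313.03021240234375), (39.19477844238281, 18.10216522216797), 23.498565673828125)
380.0 (203.34736842105264, 276.3578947368421) ((202.8292694091797, 276.96343994140625), (14.992681503295898, 29.829191207885742), 38.65980911254883)
wheeltop [ 0.63618601 -0.06890466  0.21464085] sleeve [0.65450981 0.04684839 0.13705514]
wheel [309.88523914 249.92592603] [231.95040164 205.74786421]
sl [378.27164235 312.82439789] [203.05207071 276.64044996]
nut [ 0.63088384 -0.10822219  0.12699345]
wheel->sleeve [0.0183238  0.11575305] 0.11719441228745762 1.41379827323671
mid shaft? [ 0.64286544 -0.01165398  0.14408097]
cap [0.65885086 0.07850815 0.13605606]
sleeve start [0.65042323 0.01848611 0.1379231 ]
pedestal front-top corner [ 0.6170954  -0.11509132  0.14810136]
```

Checks: the sleeve centre is at z=0.137 (should be 0.135) and the wheel's top is at 0.215. The nut is 0.15 m back from the sleeve, as the text says. I'll move above the wheel with the orientation unchanged.

Emit:
{"op": "drive_tool", "data": {"increments": [[0,-62.3,-47.8,-7,0,0,0],[0,-62.3,-47.8,-7,0,0,0],[0,-62.3,-47.8,-7,0,0,0],[0,-62.3,-47.8,-7,0,0,0],[0,-62.3,-47.8,-7,0,0,0],[0,-62.3,-47.8,-7,0,0,0],[0,-62.3,-47.8,-7,0,0,0],[0,-62.3,-47.8,-7,0,0,0],[0,-62.3,-47.8,-7,0,0,0],[0,-62.3,-47.8,-7,0,0,0],[0,-62.3,-47.8,-7,0,0,0],[0,-62.3,-47.8,-7,0,0,0],[0,-62.3,-47.8,-7,0,0,0],[0,-62.3,-47.8,-7,0,0,0],[0,-62.3,-47.8,-7,0,0,0],[0,-62.3,-47.8,-7,0,0,0],[0,-62.3,-47.8,-7,0,0,0],[0,-62.3,-47.8,-7,0,0,0],[0,-62.3,-47.8,-7,0,0,0],[0,-62.3,-47.8,-7,0,0,0]]}}

```text
t: 2.15
tcp_pos: [0.6354, -0.0675, 0.3012]
tool_rot: [0.168, 0.986, 0.0, -0.001]
force: [-0.2, -0.1, -0.9]
finger_gap: 0.999
```

```bash
python3 - <<'E'
from h import *
s=manip.sense();print(s['t'],s['tcp_pos'],s['tool_rot'],s['q'])
Pw=P("wrist");np.save("Pw1.npy",Pw)
im=manip.snapshot("wrist")[:,:,::-1]
cv2.imwrite("pics/w1.png",im)
u=proj("wrist",np.array([.636,-.069,.2146]));print("expected",u,"tcp",proj("wrist",s['tcp_pos']))
x,y=int(u[0]),int(u[1]);x0,y0=max(0,x-100),max(0,y-75)
c=cv2.resize(im[y0:y0+150,x0:x0+200],None,fx=4,fy=4,interpolation=cv2.INTER_CUBIC);cv2.imwrite("pics/w1c.png",c);print(x0,y0)
E
```

```text
2.15 [ 0.63544014 -0.06752151  0.30116598] [ 1.68281202e-01  9.85738829e-01  1.81095110e-04 -6.05070238e-04] [-2.80558206e-01  4.82022578e-01  1.31019186e+00  2.30898169e-04
  1.35062114e+00 -1.51323355e+00]
expected [279.14078693 219.67865903] tcp [281.10797604 273.11402257]
179 144
```

View pics/w1c.png

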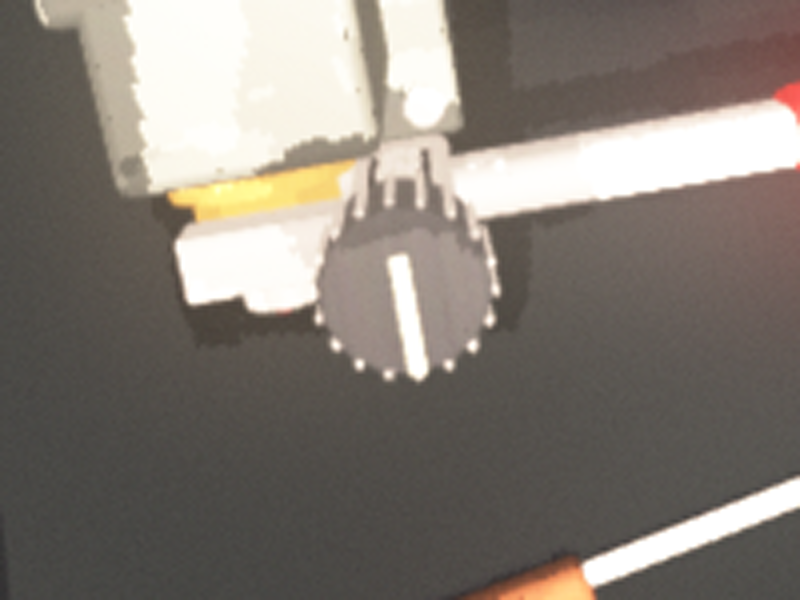

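In the wrist view the wheel's top disk is centred at crop (406,292), which is image (280.1,216.6). Its white line runs from (398,255) to (418,378), and the handle lies straight to the right. I'll refine the position with three views.

```bash
python3 - <<'E'
from h import *
Ps=[P("scene"),P("side"),np.load("Pw1.npy")]
us=[(310.2,250.6),(232.6,205.),(280.1,216.6)]
def ls(idx):
    A=np.vstack([np.array([u[0]*p[2]-p[0],u[1]*p[2]-p[1]]) for p,u in((Ps[i],us[i]) for i in idx)])
    X=np.linalg.svd(A)[2][-1];return X[:3]/X[3]
for i in((0,1),(0,2),(1,2),(0,1,2)):print(i,ls(i))
from scipy.spatial.transform import Rotation as R
s=manip.sense();r=R.from_quat(s['tool_rot'])
w=ls((0,1,2));print(r.inv().apply(np.array([w[0],w[1],.183])-s['tcp_pos'])*100)
# handle direction via wrist: shaft/sleeve join in wrist
E
```

```text
(0, 1) [ 0.63618601 -0.06890466  0.21464085]
(0, 2) [ 0.63477133 -0.06849417  0.21163467]
(1, 2) [ 0.63354855 -0.06707507  0.21787724]
(0, 1, 2) [ 0.63552521 -0.06867287  0.21420112]
[-0.03864801 -0.10951758 11.83434137]
```

Emit:
{"op": "drive_tool", "data": {"increments": [[0,0,-0.1,4,0,0,0],[0,0,-0.1,8,0,0,0],[0,0,-0.1,11,0,0,0],[0,0,-0.1,11.8,0,0,0],[0,0,-0.1,11.8,0,0,0],[255,0,-0.1,11.8,0,0,0],[255,0,-0.1,11.8,0,0,0],[255,0,-0.1,11.8,0,0,0],[255,0,-0.1,11.8,0,0,0],[255,0,-0.1,11.8,0,0,0],[255,0,-0.1,11.8,0,0,0],[255,0,-0.1,11.8,0,0,0],[255,0,-0.1,11.8,0,0,0],[255,0,-0.1,11.8,0,0,0],[255,0,-0.1,11.8,0,0,0]], "force": 40}}

```text
t: 3.7
tcp_pos: [0.6373, -0.0688, 0.1852]
tool_rot: [0.169, 0.986, 0.001, 0.002]
force: [0.6, 4.9, 6.0]
finger_gap: 0.363
```

```bash
python3 - <<'E'
from h import *
s=manip.sense();print({k:np.round(s[k],4) for k in('t','tcp_pos','tool_rot','force','ft_torque','finger_gap','q')})
E
```

```text
{'t': np.float64(3.7), 'tcp_pos': array([ 0.6373, -0.0688,  0.1852]), 'tool_rot': array([0.1692, 0.9856, 0.0011, 0.0017]), 'force': array([0.5577, 4.9051, 6.0128]), 'ft_torque': array([ 0.7521, -0.1011, -0.0155]), 'finger_gap': np.float64(0.3627), 'q': array([-0.2828,  0.599 ,  1.4378,  0.0029,  1.1016, -1.5149])}
```

The wheel is gripped: the opening reads 31 mm and the side forces are small. I'll turn it clockwise, which is + about tool z.

Emit:
{"op": "drive_tool", "data": {"increments": [[255,0,0,0,0,0,0.1],[255,0,0,0,0,0,0.2],[255,0,0,0,0,0,0.3],[255,0,0,0,0,0,0.4],[255,0,0,0,0,0,0.5],[255,0,0,0,0,0,0.6],[255,0,0,0,0,0,0.7],[255,0,0,0,0,0,0.8],[255,0,0,0,0,0,0.8],[255,0,0,0,0,0,0.8]]}}

```text
t: 4.7
tcp_pos: [0.6359, -0.0703, 0.1852]
tool_rot: [0.54, 0.842, -0.0, 0.0]
force: [-2.3, 0.4, 7.6]
finger_gap: 0.361
```

```bash
cat > st.py <<'E'
from h import *
s=manip.sense();print({k:np.round(s[k],4).tolist() for k in('t','tcp_pos','force','ft_torque','finger_gap','q')})
from scipy.spatial.transform import Rotation as R
y=R.from_quat(s['tool_rot']).as_matrix()[:,1];print("yaw",np.arctan2(y[1],y[0]))
E
python3 st.py; python3 - <<'E'
from h import *
Pw=P("wrist");im=manip.snapshot("wrist")[:,:,::-1]
cv2.imwrite("pics/w2.png",im);cv2.imwrite("pics/w2c.png",cv2.resize(im[160:310,180:380],None,fx=3,fy=3,interpolation=cv2.INTER_CUBIC))
E
```

```text
{'t': 4.7, 'tcp_pos': [0.6359, -0.0703, 0.1852], 'force': [-2.2795, 0.4351, 7.5522], 'ft_torque': [0.1424, 0.3753, -0.2396], 'finger_gap': 0.361, 'q': [-0.2842, 0.5986, 1.4388, -0.0007, 1.1035, -0.7142]}
yaw 0.43027953845816747
```

View pics/w2c.png

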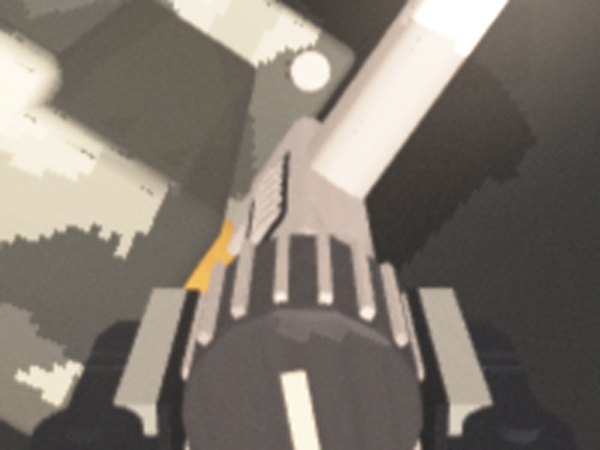

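The white line has turned with the tool, and the moment of 0.24 N m matches the wheel's stiffness. From here I'll take small steps and watch the moment.

Emit:
{"op": "drive_tool", "data": {"increments": [[255,0,0,0,0,0,0.08],[255,0,0,0,0,0,0.08]]}}

```text
t: 4.95
tcp_pos: [0.6357, -0.0704, 0.1852]
tool_rot: [0.573, 0.819, -0.0, 0.0]
force: [-2.6, 0.9, 7.4]
finger_gap: 0.361
```

```bash
python3 st.py
```

```text
{'t': 4.95, 'tcp_pos': [0.6357, -0.0704, 0.1852], 'force': [-2.6197, 0.9363, 7.4078], 'ft_torque': [0.1281, 0.472, -0.1281], 'finger_gap': 0.3608, 'q': [-0.2842, 0.5985, 1.4389, -0.0013, 1.1037, -0.6337]}
yaw 0.3500834011104542
```

Emit:
{"op": "drive_tool", "data": {"increments": [[255,0,0,0,0,0,0.05],[255,0,0,0,0,0,0.05]]}}

```text
t: 5.15
tcp_pos: [0.6355, -0.0705, 0.1852]
tool_rot: [0.593, 0.805, -0.001, 0.0]
force: [-3.2, 0.6, 8.4]
finger_gap: 0.362
```

```bash
python3 st.py
```

```text
{'t': 5.15, 'tcp_pos': [0.6355, -0.0705, 0.1852], 'force': [-3.179, 0.6486, 8.3604], 'ft_torque': [0.0563, 0.515, -0.087], 'finger_gap': 0.3617, 'q': [-0.2842, 0.5985, 1.439, -0.0015, 1.1039, -0.5844]}
yaw 0.3008918782030533
```

Emit:
{"op": "drive_tool", "data": {"increments": [[255,0,0,0,0,0,0.05],[255,0,0,0,0,0,0.05]]}}

```text
t: 5.35
tcp_pos: [0.6354, -0.0705, 0.1852]
tool_rot: [0.613, 0.79, -0.001, 0.0]
force: [-3.6, 0.4, 7.8]
finger_gap: 0.36
```

```bash
python3 st.py
```

```text
{'t': 5.35, 'tcp_pos': [0.6354, -0.0705, 0.1852], 'force': [-3.6451, 0.42, 7.8444], 'ft_torque': [0.0419, 0.5025, -0.0717], 'finger_gap': 0.3602, 'q': [-0.2843, 0.5984, 1.4391, -0.0017, 1.1042, -0.5345]}
yaw 0.2509512994516187
```

Emit:
{"op": "drive_tool", "data": {"increments": [[255,0,0,0,0,0,0.04],[255,0,0,0,0,0,0.04]]}}

```text
t: 5.55
tcp_pos: [0.6353, -0.0705, 0.1852]
tool_rot: [0.629, 0.778, -0.001, 0.0]
force: [-4.2, 0.1, 8.4]
finger_gap: 0.362
```

```bash
python3 st.py
```

```text
{'t': 5.55, 'tcp_pos': [0.6353, -0.0705, 0.1852], 'force': [-4.1955, 0.0528, 8.4022], 'ft_torque': [0.0848, 0.6029, 0.0155], 'finger_gap': 0.3616, 'q': [-0.2843, 0.5984, 1.4392, -0.0018, 1.1043, -0.4947]}
yaw 0.2112167484446308
```

Emit:
{"op": "drive_tool", "data": {"increments": [[255,0,0,0,0,0,0.04],[255,0,0,0,0,0,0.04]]}}

```text
t: 5.75
tcp_pos: [0.6352, -0.0705, 0.1851]
tool_rot: [0.644, 0.765, -0.001, 0.0]
force: [-4.0, -0.5, 8.0]
finger_gap: 0.364
```

```bash
python3 st.py
```

```text
{'t': 5.75, 'tcp_pos': [0.6352, -0.0705, 0.1851], 'force': [-3.9707, -0.48, 7.9585], 'ft_torque': [0.0837, 0.5678, 0.0709], 'finger_gap': 0.3641, 'q': [-0.2843, 0.5984, 1.4393, -0.0019, 1.1045, -0.4548]}
yaw 0.1713208060125282
```

The moment has drifted to zero, so I'll check in the wrist image whether the wheel still turns with the fingers.

```bash
python3 - <<'E'
from h import *
s=manip.sense();print(s['tau'])
im=manip.snapshot("wrist")[:,:,::-1];cv2.imwrite("pics/w3.png",im)
a=cv2.imread("pics/w2.png")
r=[cv2.resize(i[200:330,220:340],None,fx=3,fy=3,interpolation=cv2.INTER_CUBIC) for i in(a,im)]
cv2.imwrite("pics/cmp.png",np.hstack(r))
E
```

```text
[  0.07819321 -41.28715396 -16.45832956   0.2272818   -1.08681567
   0.14273069]
```

View pics/cmp.png

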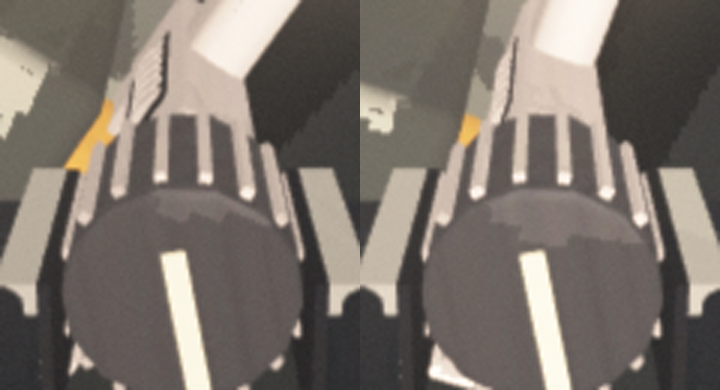

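The line keeps its place between the fingers, so there is no slip and the wheel has turned about 1.06. At the start the line lay at right angles to the handle, which suggests it began near 0. I'll go on in small steps.

Emit:
{"op": "drive_tool", "data": {"increments": [[255,0,0,0,0,0,0.05],[255,0,0,0,0,0,0.05]]}}

```text
t: 6.0
tcp_pos: [0.6351, -0.0705, 0.1851]
tool_rot: [0.663, 0.749, -0.001, 0.0]
force: [-3.7, 0.8, 8.2]
finger_gap: 0.361
```

```bash
echo 'print(s["tau"][5])'>>st.py; python3 st.py
```

```text
{'t': 6.0, 'tcp_pos': [0.6351, -0.0705, 0.1851], 'force': [-3.6914, 0.8347, 8.2359], 'ft_torque': [0.0316, 0.6545, 0.0428], 'finger_gap': 0.3614, 'q': [-0.2843, 0.5983, 1.4394, -0.0019, 1.1047, -0.4045]}
yaw 0.12108926276374328
0.12803885154426098
```

Emit:
{"op": "drive_tool", "data": {"increments": [[255,0,0,0,0,0,0.04],[255,0,0,0,0,0,0.04]]}}

```text
t: 6.2
tcp_pos: [0.635, -0.0705, 0.1851]
tool_rot: [0.678, 0.735, -0.001, -0.0]
force: [-5.5, -0.1, 7.9]
finger_gap: 0.358
```

```bash
python3 st.py
```

```text
{'t': 6.2, 'tcp_pos': [0.635, -0.0705, 0.1851], 'force': [-5.5163, -0.0993, 7.8666], 'ft_torque': [0.0127, 0.6601, 0.0451], 'finger_gap': 0.3575, 'q': [-0.2843, 0.5983, 1.4395, -0.002, 1.1049, -0.3647]}
yaw 0.08129029280498118
0.14368458185344934
```

Emit:
{"op": "drive_tool", "data": {"increments": [[255,0,0,0,0,0,0.03],[255,0,0,0,0,0,0.03]]}}

```text
t: 6.4
tcp_pos: [0.6349, -0.0705, 0.1851]
tool_rot: [0.689, 0.725, -0.001, -0.0]
force: [-4.3, 0.3, 7.4]
finger_gap: 0.363
```

```bash
python3 st.py
```

```text
{'t': 6.4, 'tcp_pos': [0.6349, -0.0705, 0.1851], 'force': [-4.3233, 0.2784, 7.3627], 'ft_torque': [0.0712, 0.7124, 0.0817], 'finger_gap': 0.3633, 'q': [-0.2843, 0.5983, 1.4396, -0.0021, 1.105, -0.335]}
yaw 0.05156107297287545
0.15972585417330265
```

Emit:
{"op": "drive_tool", "data": {"increments": [[255,0,0,0,0,0,0.03],[255,0,0,0,0,0,0.03]]}}

```text
t: 6.6
tcp_pos: [0.6348, -0.0705, 0.1851]
tool_rot: [0.699, 0.715, -0.001, -0.0]
force: [-5.5, -0.1, 9.0]
finger_gap: 0.362
```

```bash
python3 st.py
```

```text
{'t': 6.6, 'tcp_pos': [0.6348, -0.0705, 0.1851], 'force': [-5.5204, -0.0861, 9.0207], 'ft_torque': [0.0508, 0.7387, 0.1302], 'finger_gap': 0.3623, 'q': [-0.2843, 0.5983, 1.4396, -0.0022, 1.1051, -0.305]}
yaw 0.02164396166590186
0.16859815455973148
```

Emit:
{"op": "drive_tool", "data": {"increments": [[255,0,0,0,0,0,0.03],[255,0,0,0,0,0,0.03]]}}

```text
t: 6.8
tcp_pos: [0.6347, -0.0705, 0.1851]
tool_rot: [0.71, 0.704, -0.001, -0.0]
force: [-5.4, 0.6, 8.7]
finger_gap: 0.362
```

```bash
python3 st.py;  python3 - <<'E'
from h import *
im=manip.snapshot("wrist")[:,:,::-1];cv2.imwrite("pics/w4.png",im)
a=cv2.imread("pics/w2.png")
r=[cv2.resize(i[200:330,220:340],None,fx=3,fy=3,interpolation=cv2.INTER_CUBIC) for i in(a,im)]
cv2.imwrite("pics/cmp2.png",np.hstack(r))
# line angle numerically
for n in("w2","w3","w4"):
    g=cv2.imread(f"pics/{n}.png")[270:330,255:305].min(2); k=cv2.findNonZero((g>190).astype(np.uint8))
    print(n,len(k),cv2.fitLine(k,cv2.DIST_L2,0,.01,.01).ravel())
E
```

```text
{'t': 6.8, 'tcp_pos': [0.6347, -0.0705, 0.1851], 'force': [-5.428, 0.5501, 8.6504], 'ft_torque': [0.0068, 0.7399, 0.0872], 'finger_gap': 0.3618, 'q': [-0.2843, 0.5982, 1.4397, -0.0023, 1.1053, -0.275]}
yaw -0.008297794955926533
0.18362036906182766
w2 343 [ 0.19106427  0.9815775  26.483965   36.670555  ]
w3 372 [ 0.13325793  0.9910814  25.698925   37.067204  ]
w4 375 [ 0.15182498  0.9884074  25.808      37.072     ]
```

Emit:
{"op": "drive_tool", "data": {"increments": [[255,0,0,0,0,0,0.02],[255,0,0,0,0,0,0.02]]}}

```text
t: 7.05
tcp_pos: [0.6347, -0.0705, 0.1851]
tool_rot: [0.717, 0.697, -0.001, -0.0]
force: [-5.0, 0.1, 7.9]
finger_gap: 0.36
```

```bash
python3 st.py
```

```text
{'t': 7.05, 'tcp_pos': [0.6347, -0.0705, 0.1851], 'force': [-5.0003, 0.1112, 7.9179], 'ft_torque': [0.026, 0.6971, 0.1475], 'finger_gap': 0.3602, 'q': [-0.2843, 0.5981, 1.4398, -0.0024, 1.1054, -0.2553]}
yaw -0.027942393272347283
0.20863034762442112
```

Emit:
{"op": "drive_tool", "data": {"increments": [[255,0,0,0,0,0,0.02],[255,0,0,0,0,0,0.02]]}}

```text
t: 7.25
tcp_pos: [0.6346, -0.0705, 0.1851]
tool_rot: [0.724, 0.69, -0.001, -0.0]
force: [-5.1, -0.3, 9.1]
finger_gap: 0.357
```

```bash
python3 st.py;  python3 - <<'E'
from h import *
im=manip.snapshot("wrist")[:,:,::-1];cv2.imwrite("pics/w5.png",im)
for n in("w2","w3","w4","w5"):
    g=cv2.imread(f"pics/{n}.png")[275:325,262:300].min(2); k=cv2.findNonZero((g>190).astype(np.uint8))
    print(n,len(k),cv2.fitLine(k,cv2.DIST_HUBER,0,.01,.01).ravel())
E
```

```text
{'t': 7.25, 'tcp_pos': [0.6346, -0.0705, 0.1851], 'force': [-5.0646, -0.3243, 9.0845], 'ft_torque': [0.0069, 0.7646, 0.1737], 'finger_gap': 0.3566, 'q': [-0.2843, 0.5982, 1.4398, -0.0024, 1.1054, -0.2355]}
yaw -0.04772516579828962
0.24623715318739414
w2 306 [ 0.19571455  0.9806609  19.051222   29.312414  ]
w3 324 [ 0.19930054  0.9799384  18.833986   29.096098  ]
w4 327 [ 0.20035599  0.97972316 18.750853   29.120232  ]
w5 330 [ 0.1917415  0.9814455 18.703733  29.11189  ]
```

```bash
python3 - <<'E'
from h import *
def back(Pm,u,z=.214):
    H=np.column_stack([Pm[:,0],Pm[:,1],Pm[:,2]*z+Pm[:,3]]);x=np.linalg.solve(H,np.array([u[0],u[1],1]));return x[:2]/x[2]
def ang(name,Pm,x0,x1,y0,y1,thr=190):
    g=cv2.imread(name)[y0:y1,x0:x1].min(2);k=cv2.findNonZero((g>thr).astype(np.uint8))
    vx,vy,cx,cy=cv2.fitLine(k,cv2.DIST_HUBER,0,.01,.01).ravel()
    a=back(Pm,(cx+x0-8*vx,cy+y0-8*vy));b=back(Pm,(cx+x0+8*vx,cy+y0+8*vy));d=b-a
    print(name,len(k),(vx,vy),np.arctan2(d[1],d[0]))
    return np.arctan2(d[1],d[0])
a=ang("pics/w1.png",np.load("Pw1.npy"),274,290,209,233,170)
b=ang("pics/w5.png",P("wrist"),262,300,275,325);print("turned cw",a-b, (a-b)+np.pi)
print("x axis of handle",np.arctan2(-.149,.989))
E
```

```text
pics/w1.png 133 (np.float32(0.18269017), np.float32(0.9831705)) -0.16379828069729088
pics/w5.png 330 (np.float32(0.1917415), np.float32(0.9814455)) -1.4481554966828942
turned cw 1.2843572159856034 4.425949869575397
x axis of handle -0.149532652815906
```

The wheel turned 1.28 rad by the back-projected line and 1.277 by the tool, starting near 0. With the moment also rising, the jaws must be on the nut, at about 1.27. I'll let go and lift off, then look again.

Emit:
{"op": "drive_tool", "data": {"increments": [[0,0,0,0,0,0,0],[0,0,0,0,0,0,0],[0,0,0,0,0,0,0],[0,0,0,0,0,0,0],[0,0,0,0,0,0,0],[0,0,0,0,0,0,0],[0,0,0,0,0,0,0],[0,0,0,0,0,0,0],[0,0,0,-2,0,0,0],[0,0,0,-5,0,0,0],[0,0,0,-9,0,0,0],[0,0,0,-12,0,0,0.1],[0,0,0,-12,0,0,0.1],[0,0,0,-12,0,0,0.1]]}}

```text
t: 8.7
tcp_pos: [0.6361, -0.07, 0.3041]
tool_rot: [0.758, 0.653, 0.0, 0.001]
force: [-0.6, -0.6, -1.3]
finger_gap: 1.003
```

```bash
python3 st.py; python3 - <<'E'
from h import *
from scipy.spatial.transform import Rotation as R
s=manip.sense();Pw=P("wrist");im=manip.snapshot("wrist")[:,:,::-1];cv2.imwrite("pics/w6.png",im)
k=red(im,(0,0,560,420));M=cv2.moments(k,True);print(M['m00'])
if M['m00']>50:
  c=(M['m10']/M['m00'],M['m01']/M['m00']);print(c,proj("wrist",np.array([.6545,.0468,.137])),cv2.minAreaRect(cv2.findNonZero(k)))
cv2.imwrite("pics/both6.png",np.hstack([cv2.resize(im,None,fx=.95,fy=.95),cv2.resize(manip.snapshot("scene")[225:345,260:410,::-1],None,fx=3.325*.5,fy=3.325)][:1]))
r=R.from_quat(s['tool_rot']);print("pad in tool cm",r.inv().apply(np.array([.6545,.0468,.150])-s['tcp_pos'])*100)
def back(Pm,u,z):
    H=np.column_stack([Pm[:,0],Pm[:,1],Pm[:,2]*z+Pm[:,3]]);x=np.linalg.solve(H,np.array([u[0],u[1],1]));return x[:2]/x[2]
E
```

```text
{'t': 8.7, 'tcp_pos': [0.6361, -0.07, 0.3041], 'force': [-0.5696, -0.5787, -1.3235], 'ft_torque': [0.0335, -0.0111, -0.048], 'finger_gap': 1.0031, 'q': [-0.2839, 0.4798, 1.306, -0.0, 1.3542, -0.1357]}
yaw -0.1482796100513649
0.019582893582992256
196.0
(519.5918367346939, 69.4234693877551) [282.85164626  55.66041195] ((424.07373046875, 64.57643127441406), (85.0401382446289, 260.2610778808594), 78.17305755615234)
pad in tool cm [11.8286289   0.07125156 15.40233994]
```

View pics/w6.png

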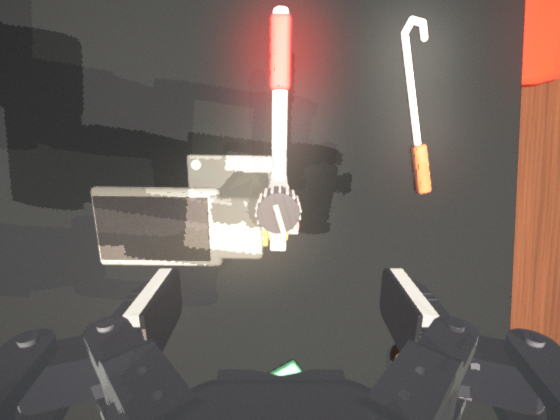

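The handle lies along tool x, and the sleeve is at image (281,50), within about 2 mm of the prediction. The white line has stayed where I left it. I'll shut the fingers and go to 2 cm above the pad.

Emit:
{"op": "drive_tool", "data": {"increments": [[255,4,0,0,0,0,0],[255,8,0,2,0,0,0],[255,12,0,5,0,0,0],[255,12,0,9,0,0,0],[255,12,0,13.4,0,0,0],[255,12,0,13.4,0,0,0],[255,12,0,13.4,0,0,0],[255,12,0,13.4,0,0,0],[255,12,0,13.4,0,0,0],[255,12,0,13.4,0,0,0]]}}

```text
t: 9.8
tcp_pos: [0.655, 0.0483, 0.1716]
tool_rot: [0.758, 0.652, 0.001, 0.001]
force: [0.2, -0.2, -1.0]
finger_gap: 0.003
```

```bash
python3 st.py; python3 - <<'E'
from h import *
from scipy.spatial.transform import Rotation as R
s=manip.sense();r=R.from_quat(s['tool_rot'])
nut=np.array([.6545,.0468,.135])-0.15*np.array([.149,.989,0])
o=r.inv().apply(s['tcp_pos']-nut)*100;print(o)
for f in np.arange(0,.66,.1).tolist()+[.61,.63]:
    p=np.array([15*np.cos(f)+1.3*np.sin(f),0,15*np.sin(f)-1.3*np.cos(f)]);print(round(f,2),np.round(p-[15,o[1],o[2]],2))
E
```

```text
{'t': 9.8, 'tcp_pos': [0.655, 0.0483, 0.1716], 'force': [0.2424, -0.2417, -1.0022], 'ft_torque': [-0.0081, 0.0492, 0.0183], 'finger_gap': 0.0028, 'q': [-0.0962, 0.635, 1.4064, 0.0, 1.0961, 0.0531]}
yaw -0.14937816109770571
-0.00032365103834308684
[15.15842068  0.04611291 -3.65516018]
0.0 [ 0.   -0.05  2.36]
0.1 [ 0.05 -0.05  3.86]
0.2 [-0.04 -0.05  5.36]
0.3 [-0.29 -0.05  6.85]
0.4 [-0.68 -0.05  8.3 ]
0.5 [-1.21 -0.05  9.71]
0.6 [-1.89 -0.05 11.05]
0.61 [-1.96 -0.05 11.18]
0.63 [-2.11 -0.05 11.44]
```

Emit:
{"op": "drive_tool", "data": {"increments": [[255,0,0,1.2,0,0,0],[255,0,0,2.2,0,0,0],[255,0,0,3.1,0,-0.05,0],[255,0.05,0,3.9,0,-0.1,0],[255,0,0,4.6,0,-0.15,0],[255,0,0,5.4,0,-0.2,0],[255,-0.1,0,6.1,0,-0.25,0],[255,-0.3,0,6.9,0,-0.3,0],[255,-0.3,0,6.9,0,-0.3,0]]}}

```text
t: 10.7
tcp_pos: [0.6524, 0.0467, 0.0982]
tool_rot: [0.748, 0.646, -0.114, 0.097]
force: [-0.3, 0.5, -0.6]
finger_gap: -0.003
```

```bash
python3 st.py; python3 - <<'E'
from h import *
a=cv2.resize(manip.snapshot("scene")[220:350,260:420,::-1],None,fx=3.5,fy=3.5,interpolation=cv2.INTER_CUBIC);cv2.imwrite("pics/s7.png",a)
E
```

```text
{'t': 10.7, 'tcp_pos': [0.6524, 0.0467, 0.0982], 'force': [-0.3245, 0.5119, -0.5558], 'ft_torque': [0.1399, 0.0183, 0.0043], 'finger_gap': -0.0027, 'q': [0.0336, 0.7715, 1.3947, -0.3398, 1.0596, 0.3602]}
yaw -0.14700492448131192
0.17329540103673935
```

View pics/s7.png

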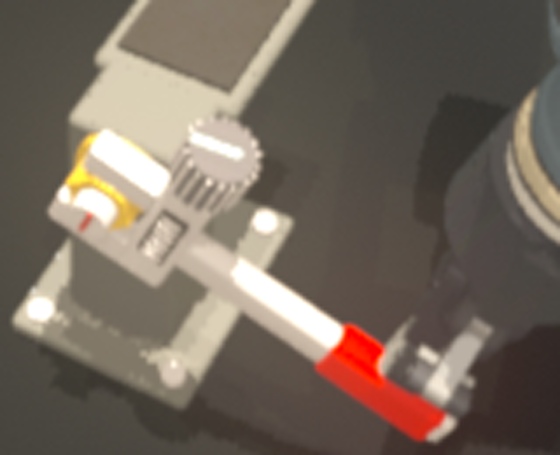

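The nut's red line has turned with the wrench, so the jaws hold it, and the handle is at about 0.33 rad. I'll press on to about 0.61.

Emit:
{"op": "drive_tool", "data": {"increments": [[255,0,0,0.75,0,-0.05,0],[255,0.1,0,1.5,0,-0.1,0],[255,0,0,2.25,0,-0.15,0],[255,0,0,3.0,0,-0.2,0],[255,-0.2,0,3.7,0,-0.25,0],[255,-0.25,0,4.2,0,-0.28,0],[255,-0.25,0,4.2,0,-0.28,0]]}}

```text
t: 11.45
tcp_pos: [0.6508, 0.0312, 0.0599]
tool_rot: [0.726, 0.626, -0.217, 0.186]
force: [-0.8, -0.0, -0.3]
finger_gap: -0.003
```

```bash
python3 st.py; python3 - <<'E'
from h import *
from scipy.spatial.transform import Rotation as R
from scipy.optimize import brentq
s=manip.sense();nut=np.array([.6545,.0468,.135])-0.15*np.array([.149,.989,0]);d=s['tcp_pos']-nut
y=d[:2]@[.149,.989];z=d[2];print(y,z)
# tip on top plane 13mm above axis line: -y sin.. : z cos f + y sin f = .013
print("phi tip", brentq(lambda f:z*np.cos(f)+y*np.sin(f)-.013,0,1.2), "tool tilt",np.arccos(-R.from_quat(s['tool_rot']).as_matrix()[2,2]))
E
```

```text
{'t': 11.45, 'tcp_pos': [0.6508, 0.0312, 0.0599], 'force': [-0.7768, -0.0291, -0.2791], 'ft_torque': [0.2983, -0.0572, 0.0425], 'finger_gap': -0.0029, 'q': [0.1181, 0.8949, 1.3511, -0.6172, 1.1492, 0.5982]}
yaw -0.1485899585929107
0.08107861736789346
0.134108541109164 -0.07506434585361917
phi tip 0.5949700527403076 tool tilt 0.5797271104640656
```

The handle is at about 0.595 rad by the tip. I'll give it 2 mm more, then back straight off along the tool axis and look.

Emit:
{"op": "drive_tool", "data": {"increments": [[255,-0.1,0,0.25,0,-0.02,0],[255,-0.1,0,0.25,0,-0.02,0],[255,-0.1,0,0.25,0,-0.02,0]]}}

```text
t: 11.75
tcp_pos: [0.6508, 0.0287, 0.0594]
tool_rot: [0.724, 0.623, -0.224, 0.193]
force: [0.6, 0.9, 0.5]
finger_gap: 0.001
```

```bash
python3 st.py
```

```text
{'t': 11.75, 'tcp_pos': [0.6508, 0.0287, 0.0594], 'force': [0.6147, 0.8908, 0.4773], 'ft_torque': [0.3231, -0.0887, 0.0022], 'finger_gap': 0.0011, 'q': [0.1214, 0.9013, 1.3484, -0.6353, 1.1583, 0.6117]}
yaw -0.1493583099789641
0.000474840599054005
```

Emit:
{"op": "drive_tool", "data": {"increments": [[255,0,0,-3,0,0,0],[255,0,0,-7,0,0,0],[255,0,0,-11,0,0,0],[255,3,0,-15,0,0,0],[255,6,0,-18,0,0,0],[255,9,0,-20,0,0,0],[255,9,0,-20,0,0,0],[255,9,0,-20,0,0,0]]}}

```text
t: 12.55
tcp_pos: [0.6781, 0.2142, 0.1732]
tool_rot: [0.723, 0.624, -0.225, 0.193]
force: [-0.1, 0.3, -0.1]
finger_gap: -0.0
```

```bash
python3 st.py; python3 - <<'E'
from h import *
a=manip.snapshot("scene")[:,:,::-1];b=manip.snapshot("side")[:,:,::-1]
cv2.imwrite("pics/sc8.png",a);cv2.imwrite("pics/si8.png",b)
c=[]
for im,roi in((a,(330,280,420,370)),(b,(170,250,235,340))):
    k=red(im,roi);M=cv2.moments(k,True);print(M['m00']);c.append((M['m10']/M['m00'],M['m01']/M['m00']))
h=tri(*c);print(h,"phi",np.arcsin((.137-h[2])/.15))
v=lambda i,r:cv2.resize(i[r[1]:r[3],r[0]:r[2]],(400,400),interpolation=cv2.INTER_CUBIC)
cv2.imwrite("pics/f8.png",np.hstack([v(a,(265,225,405,365)),v(b,(170,190,300,320))]))
E
```

```text
{'t': 12.55, 'tcp_pos': [0.6781, 0.2142, 0.1732], 'force': [-0.1205, 0.2893, -0.1352], 'ft_torque': [0.2634, -0.0315, -0.0731], 'finger_gap': -0.0003, 'q': [0.3563, 0.8829, 1.0021, -0.5175, 1.5764, 0.5863]}
yaw -0.14786336235513023
0.0016267059618257917
542.0
376.0
[0.65057908 0.02146693 0.049331  ] phi 0.6242143620013095
```

View pics/f8.png

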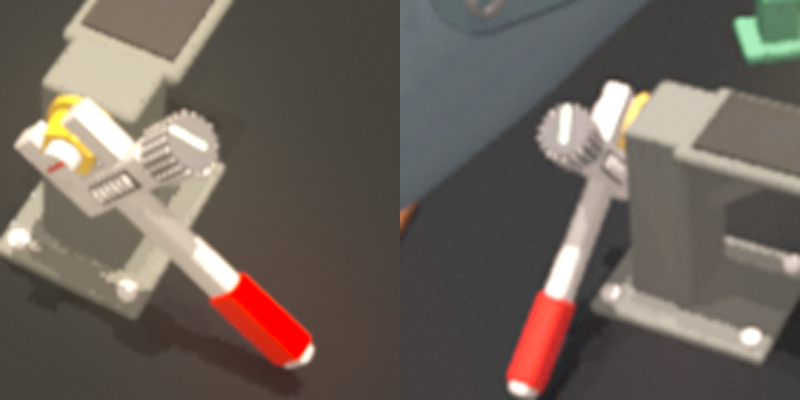

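The handle is 0.62 rad (36°) down, the nut's red line has turned with it, and the tool is clear of everything. Handing in.

```bash
python3 -c "
from station import manip
print(manip.sign_off())"
```

```text
the job is handed in; nothing more can be done
None
```

The job is done and handed in at about 12.6 s of the 48 s allowed. I closed the wrench onto the nut, pressed the handle down about 35° with the nut turning along, and let go.

**Worm wheel:** I gripped it from above and turned it clockwise about 1.28 rad. The tool angle gave 1.277 and the wheel's white line gave 1.284. The line did not slip between the fingers, and the turning moment rose at the end. That puts the wheel past the point where the jaw meets the nut (1.20) and close to its dead stop (1.28).

**Handle:** I pressed it down with shut fingers and backed off. Triangulating the red sleeve afterwards gave 0.62 rad (36°), while the tip geometry just before a last 2 mm press gave about 0.595 rad.

**Nut:** Its red line visibly turned with the wrench in the pictures. I judged this by eye and did not measure the angle.

**Thumbscrew and clearance:** The arm never went near the thumbscrew. At hand-in the arm was touching nothing.

**Unclear reading:** The wrist moment drifted and changed sign while the wheel turned, so I relied on the white line rather than the moment to judge slip and turn. The wheel's exact starting angle was only inferred, as near 0, from the line lying square to the handle.

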